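# Close the dust gate and hold its clamp at three clicks

### The job

Take the solid plywood blade (the one with the long grip bar, no window) out of the rack and slide it down into the slot of the dust gate until it is fully home, its bar resting on the gate, and let go of it to close the dust port. Then take the handle of the ratchet clamp beside the gate and advance it counter-clockwise (seen from above) exactly three clicks, never a fourth, and finish while still holding it there: it springs back if let go; leave everything else in its place.

Things in the scene. Friction and masses are not known exactly. Their poses are not given: they have to be found in the camera images.
- blade: Solid plywood blade, upright in one of the rack's two slots (which one varies), about 0.12 kg. Sheet 8 mm thick (its x), 90 mm wide (its y), no window; origin at the centre of the lower edge, z up. On top a wooden grip bar 16 mm thick (x), 124 mm long (y), from 90 to 118 mm above the origin, to be gripped across its thickness.
- window_blade: The other blade, not wanted, in the other slot of the rack: same sheet and bar height, but a 58 x 56 mm window in the sheet and a short bar only 60 mm long. Origin and axes as for the solid blade. To be left in the rack.
- rack: Fixed wooden rack, 150 mm (x) by 130 mm (y), 60 mm high, origin at the centre of its underside. Two slots along y, centres 37 mm either side of the origin in x, 10 mm wide, 96 mm long, floor 10 mm above the table; a blade stands on that floor.
- gate_mouth (a point): Centre of the slot mouth in the top of the dust gate, 104 mm above the table; x across the slot, y along it, z up. Slot 11 mm wide (x; bevelled to 21 mm over the top 8 mm), 96 mm long (y), floor 94 mm below this point. The blade fits either way round, its x along this x. Fully home, its bar rests on the housing's ends and its origin is 90 mm below this point.
- gate: Fixed dust gate, origin at the centre of its underside below the slot, axes as gate_mouth. Plywood housing 35 mm thick (x), 128 mm wide (y), 104 mm high; grey pipe stub with open mouth in front (-x, to 61 mm from the origin), grey elbow behind (+x, to 123 mm), both at most 95 mm high. The ratchet clamp stands on its -y side.
- lever: The clamp lever, steel, origin on its vertical pivot axis, 35 mm above the table; 130 mm from the slot centre towards -y of the gate. A toothed wheel (48 mm radius) turns here under a spring pawl. A return spring resists with about 6.5 N at the handle at rest, 8.5 N at three clicks; climbing a tooth takes up to about 15 N, falling off to some 7 N.
- lever_handle (a point): Foot centre of the upright round wooden handle at the end of the lever arm, 20 mm in diameter, 50 mm high, 100 mm from the pivot axis. This point is 67 mm above the table, at the top of the lever arm; it turns with the lever.
- clamp (a joint): Angle of the clamp lever, rad, 0 at its rest stop, growing counter-clockwise from above; at rest the arm points to the (-x, -y) diagonal of the gate. A click every 0.251 rad (25 mm at the handle): the pawl drops at about 0.126, 0.377, 0.628, 0.880 and sits in valleys at 0.251, 0.503, 0.754. It never locks: let go, it springs back to 0. End stop at 1.5.
- wrench: Bystander: steel wrench, 160 mm long, lying flat on the right. Origin at the middle of its underside.
- wax_tin: Bystander: aluminium tin, 70 mm across, 50 mm high. Origin at the centre of its underside.
- turned_bowl: Bystander: small turned wooden bowl, 110 mm across, 50 mm high, behind the gate. Origin at the centre of its underside.
- oil_bottle: Bystander: amber bottle, 60 mm across, 150 mm high. Origin at the centre of its underside.
- gouge: Bystander: turning gouge with wooden handle, 260 mm long, lying on the right. Origin at the middle of its underside.
- mug: Bystander: white mug, 80 mm across, 90 mm high, on the left. Origin at the centre of its underside.
- offcut: Bystander: dark wooden offcut, 70 x 50 x 30 mm, on the right near the robot. Origin at the centre of its underside.

How it is judged:
On the way, in this order (a step that is already met when the one before it is completed fails the run):
1. the solid blade is fully home in the gate's slot and let go of, the lever still below its first click (z of blade in the frame of gate_mouth below -0.086 m and horizontal distance between blade and gate_mouth below 0.007 m and angle between blade's own z axis and vertical below 0.06 rad and angle between the x axis of blade and the x axis of gate_mouth, either way round below 0.06 rad and contact force between the fingers and blade below 0.3 N and value of joint clamp below 0.126 rad), for 0.2 s.
2. the lever stands past its third click, held (value of joint clamp between 0.64 and 0.87 rad and contact force between the fingers and lever above 1 N), for 0.3 s.
At the end, for the whole second after the job is handed in: Solid blade home in the slot (origin 86 mm or more below the mouth, within 7 mm of its centre, upright and in line within 0.06 rad), untouched by the fingers; lever still, between third and fourth click (0.64 to 0.87 rad), fingers pressing it with over 1 N (all of step 2 and z of blade in the frame of gate_mouth below -0.086 m and horizontal distance between blade and gate_mouth below 0.007 m and angle between blade's own z axis and vertical below 0.06 rad and angle between the x axis of blade and the x axis of gate_mouth, either way round below 0.06 rad and velocity of joint clamp between -0.1 and 0.1 rad/s and contact force between the fingers and blade below 0.3 N); the arm keeps its last pose, push and grip.
It fails at once if the lever goes over its fourth click (value of joint clamp above 0.9 rad).
It fails at once if the window blade or a bystander is moved by more than 40 mm (distance of any of window_blade, wrench, wax_tin, turned_bowl, oil_bottle, gouge, mug, offcut from where it was at the start of the episode above 0.04 m).
It also fails if it takes over 67 s, if anything falls off the work surface, if the arm or the gripper's body presses on something with over 40 N, if the wrist force passes 120 N, or if a joint passes its speed limit or range.

### The arm

A 6-joint arm with a two-finger parallel gripper is mounted at the origin on the work surface. World frame = base frame: x ahead of the robot, y to its left, z up, the work surface at z = 0. Lengths are in m, angles in rad, forces in N, time in s.
With the tool pointing down it reaches from about 0.25 to 0.725 m from the base axis. Payload 4 kg.
Tool frame: the origin (TCP) lies midway between the tips of the shut fingers; the grasp point (between the pads) lies bot.pinch_z behind it (bot.pinch_z is the distance from the TCP to the grasp point, in m); z points along the fingers, y is the line along which they close (so a half turn about z gives the same grasp; the last joint's range is limited). The gripper opens to 85 mm and grips with 20 to 120 N. Pads are 22 mm wide; open, the fingers measure 114 mm over their backs; the gripper's body (76 mm by 85 mm) begins 54 mm behind the grasp point. The pads swing forward as they close: fully open they stand 13 mm farther back than shut.
Start: joints at [-1.147, 0.241, 0.005, 1.335, 0, 1.571], TCP at [0.206, -0.456, 0.231] pointing down, gripper open.
Joint ranges: [-2.72, 2.72], [-1.05, 1.87], [-1.09, 1.28], [-1.99, 2.15], [-1.42, 1.44], [-3.14, 3.14]. Speed limits (rad/s): [2.79, 2.79, 3.14, 3.14, 3.14, 3.14].

### API

Orientations are given as a unit quaternion [x, y, z, w].
In Python, from workcell import bot, eyes, probe_bus, ticket gives the robot as it stands (bot), with the cameras (eyes), the readings (probe_bus) and the job (ticket).
- The arm moves only by the tool send_path, called after "Emit:" as name([rows], argument=value, ...), one row to a line, values as JSON. Schema: {"type":"object","properties":{"increments":{"type":"array","items":{"type":"array","items":{"type":"number"},"minItems":7,"maxItems":7},"minItems":1,"maxItems":10},"only":{"type":"string"},"quiet":{"type":"boolean"},"lines":{"type":"string"}},"required":["increments"],"additionalProperties":false}. increments is a list of rows, 1 to 10 of them, each of 7 numbers: a rotation vector rx, ry, rz in a scale on which 1.0 is pi rad, then dx, dy, dz in parts of the range, where 1.0 means 0.8 m, then the finger opening in m; each row is the pose to reach, as a shift and turn from the pose commanded when the call began, along the tool's axes at that moment; what a row does not reach only later rows make up. A row lasts 1/8 s, in which the tool goes at most 0.0625 m and 0.188 rad, less where a joint would pass 70% of its speed; a pose out of reach is approached as far as the arm can. The fingers move at their own pace and stop on an object; the grip force is fixed at half the most. Time passes only in rows, so rows that do not move let the fingers close. The tool returns the time, the measured TCP pose, the force, the opening and the grip force at its end. only (a regular expression) keeps the lines of the reply that match it, lines (a string "A,B") keeps lines A to B, and quiet returns only ok. Input that does not fit is refused with a message, and nothing moves.
- probe_bus.get_obs(): the state, without advancing time (a new reading comes with each control period).
- eyes.camera(name): name is "scene" or "top"; returns the picture (400x640x3 uint8, red, green, blue); there is no depth.
- eyes.calibration(name): a dict with "mtx" (3x3 intrinsics, pixels), "R" (3x3) and "t" (3): a world point X has camera coordinates R X + t. Camera axes: x right, y down, z forward; pixel columns grow to the right and rows downward; lengths in m; the calibration is good to about 2 mm. A picture is of the moment at which its call begins. calibration takes no time and is no camera call.
- ticket.job_done(): hands the job in; it is judged then, once.
The state is a dict: "clock": time; "joint_pos": joint angles; "joint_vel": joint speeds; "tau": joint torques, N m; "eef_pos": TCP position; "tool_rot": TCP orientation; "ft_force": force on the tool from outside, world axes, zero at the start; "ft_torque": the same for the moment, N m; "grip_width": finger opening in m; "grasp_force": force on a finger pad.
Only numpy, scipy, OpenCV 4.12 (cv2) and the standard library are available. Lean on these libraries where they do the work, as an engineer would, in place of code of your own. Each camera call takes 0.05 s, during which the arm holds its last target. There are 200 camera calls.

## Working session

There is one attempt and no reset: what is moved stays moved. The work goes in short steps, Python scripts to look and compute and a tool call to move; the robot and the scene stay as the last step left them, time stands still between calls to the robot, and variables do not carry over. Pictures are saved under pics/ and viewed, at most 10 in all, crops included, and the job is handed in when it is done.

```bash
ls; mkdir -p pics; python3 - <<'E'
from workcell import bot, eyes, probe_bus, ticket
import cv2
for n in("top","scene"):
    cv2.imwrite(f"pics/{n}0.png",eyes.camera(n)[:,:,::-1])
    c=eyes.calibration(n);print(c)
print(probe_bus.get_obs(),bot.pinch_z)
E
```

```text
pics
workcell.py
{'mtx': array([[464.39359413,   0.        , 327.52145374],
       [  0.        , 464.39359413, 192.86297383],
       [  0.        ,   0.        ,   1.        ]]), 'R': array([[ 1.86117775e-02, -9.99825369e-01,  1.68325551e-03],
       [-9.90048039e-01, -1.86646049e-02, -1.39486605e-01],
       [ 1.39493663e-01,  9.29589834e-04, -9.90222527e-01]]), 't': array([-0.01637131,  0.54131767,  1.61373161])}
{'mtx': array([[460.10578643,   0.        , 327.00520972],
       [  0.        , 460.10578643, 198.95745034],
       [  0.        ,   0.        ,   1.        ]]), 'R': array([[-9.98424103e-03,  9.99831473e-01, -1.54058413e-02],
       [ 8.31809041e-01, -2.46254318e-04, -5.55061852e-01],
       [-5.54972103e-01, -1.83565893e-02, -8.31666400e-01]]), 't': array([ 0.02554316, -0.39063861,  1.8187197 ])}
{'clock': 0.1, 'joint_pos': array([-1.14697091e+00,  2.41343382e-01,  3.86669592e-03,  1.33520564e+00,
       -4.47775422e-05,  1.57075577e+00]), 'joint_vel': array([ 0.00189557, -0.0028315 ,  0.00346504, -0.00051006, -0.0018565 ,
        0.00027867]), 'tau': array([-1.54988552e-04, -3.73137045e+01,  2.53010541e+01,  1.08416102e-02,
       -6.50454922e-06,  2.66511847e-06]), 'eef_pos': array([ 0.20538075, -0.45525243,  0.23050207]), 'tool_rot': array([ 9.77625698e-01,  2.10349957e-01, -2.20211094e-04, -9.17202645e-04]), 'ft_force': array([ 0.39660919, -0.06812423, -0.1637978 ]), 'ft_torque': array([ 0.03170167,  0.01914091, -0.00844232]), 'grasp_force': 0.0, 'grip_width': 0.08576220288759136} 0.0187
```

View pics/top0.png

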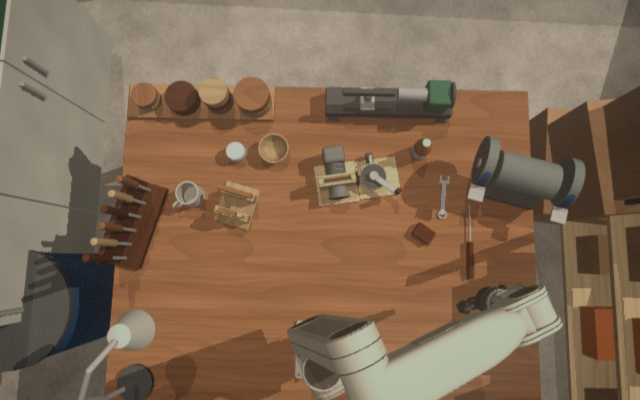

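View pics/scene0.png

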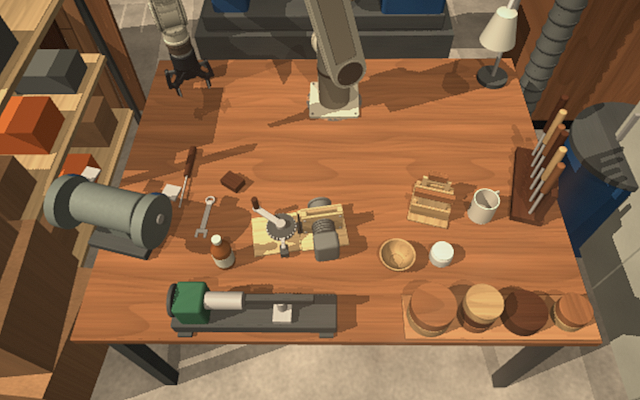

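Top view: rack near (236,204), gate slot near (337,180), clamp pivot (373,175) with its handle near (396,190). Scene view: rack near (432,200), gate near (320,215). I'll zoom in.

```bash
python3 - <<'E'
import cv2,numpy as np
t=cv2.imread("pics/top0.png");s=cv2.imread("pics/scene0.png")
f=lambda im,x,y,w=66,h=50:cv2.resize(im[y:y+h,x:x+w],(396,300),interpolation=cv2.INTER_CUBIC)
# 6x
cv2.imwrite("pics/z.png",np.vstack([np.hstack([f(t,204,175),f(s,400,172)]),np.hstack([f(t,310,142),f(s,290,190)])]))
cv2.imwrite("pics/z2.png",np.hstack([f(t,345,145),f(s,242,188)]))
E
```

```text
(no output)
```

View pics/z.png

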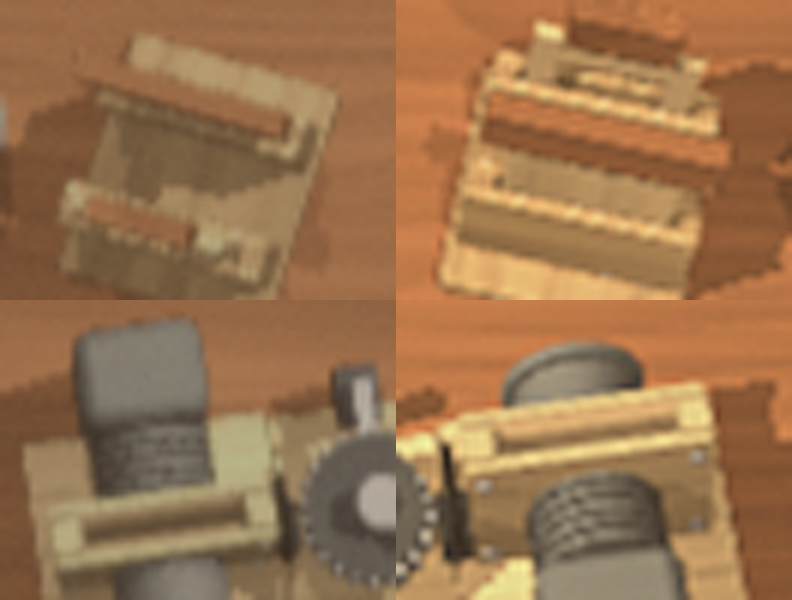

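View pics/z2.png

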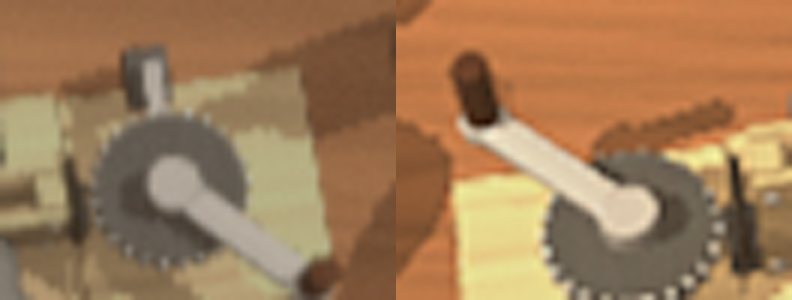

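```bash
cat > h.py <<'E'
import numpy as np,cv2
from scipy.optimize import least_squares
from workcell import bot, eyes, probe_bus, ticket
C={n:eyes.calibration(n) for n in("top","scene")}
def proj(n,X):
    c=C[n];p=(np.atleast_2d(X)@c["R"].T+c["t"])@c["mtx"].T;return p[:,:2]/p[:,2:]
def place(q,P):
    P=np.atleast_2d(P).astype(float);c,s=np.cos(q[2]),np.sin(q[2])
    return np.c_[q[0]+c*P[:,0]-s*P[:,1],q[1]+s*P[:,0]+c*P[:,1],P[:,2]]
def fit(obs,q0):
    # obs: list (cam, pixel, local pt)
    f=lambda q:np.concatenate([proj(n,place(q,P))[0]-p for n,p,P in obs])
    r=least_squares(f,q0);return r.x,np.round(f(r.x).reshape(-1,2),1)
def rect(lx,ly,z):return np.array([[lx,ly,z],[lx,-ly,z],[-lx,-ly,z],[-lx,ly,z]])/1.
def draw(im,n,q,P,off,k,col):
    u=(proj(n,place(q,P))-off+.5)*k-.5
    cv2.polylines(im,[np.int32(np.round(u*16))],True,col,1,cv2.LINE_AA,4)
E
python3 - <<'E'
from h import *
Z=lambda n,off,p:(n,(np.array(p)+.5)/6-.5+off,None)
def z(n,ox,oy,x,y,P):return(n,(np.array([x,y])+.5)/6-.5+[ox,oy],P)
# gate top-face corners (+x is up in top image, +y left)
G=rect(.0175,.064,.104) # (+,+),(+,-),(-,-),(-,+)
og=[z("top",310,142,x,y-300,P) for (x,y),P in zip([(46,508),(272,487),(280,547),(58,572)],G)]
og+=[z("scene",290,190,x-396,y-300,P) for (x,y),P in zip([(715,428),(465,472),(452,420),(708,385)],G)]
g,r=fit(og,[.6,-.02,0]);print(g,r.tolist())
B=rect(.008,.062,.128)
ob=[z("top",204,175,x,y,P) for (x,y),P in zip([(85,68),(292,118),(285,138),(80,85)],B)]
ob+=[z("scene",400,172,x-396,y,P) for (x,y),P in zip([(728,165),(486,118),(490,93),(730,140)],B)]
b,r=fit(ob,[.55,.2,0]);print(b,r.tolist())
np.savez("fit.npz",g=g,b=b)
t=cv2.imread("pics/top0.png");s=cv2.imread("pics/scene0.png")
out=[]
for n,im,o1,o2 in(("top",t,(204,175),(310,142)),("scene",s,(400,172),(290,190))):
    col=[]
    for o,obj in((o1,"b"),(o2,"g")):
        c=cv2.resize(im[o[1]:o[1]+50,o[0]:o[0]+66],(396,300),interpolation=cv2.INTER_CUBIC)
        if obj=="b":draw(c,n,b,B,np.array(o),6,(255,255,0));draw(c,n,b,rect(.008,.062,.1),np.array(o),6,(0,255,0))
        else:draw(c,n,g,G,np.array(o),6,(255,255,0));draw(c,n,g,rect(.0105,.048,.104),np.array(o),6,(0,0,255))
        col.append(c)
    out.append(np.vstack(col))
cv2.imwrite("pics/ov.png",np.hstack(out))
E
```

```text
[ 0.58011525 -0.03682708  0.15385607] [[0.3, 0.4], [-0.5, -1.0], [-0.3, -1.0], [-0.4, -0.2], [-0.3, 1.3], [-0.3, -0.6], [0.6, -1.5], [-1.0, -1.0]]
[ 0.53027026  0.30998369 -0.23449319] [[-1.3, -2.1], [-0.4, -1.3], [-0.5, -0.0], [-1.8, -0.4], [-0.8, -0.9], [-1.2, -0.8], [-1.1, -0.8], [-0.7, -0.9]]
```

View pics/ov.png

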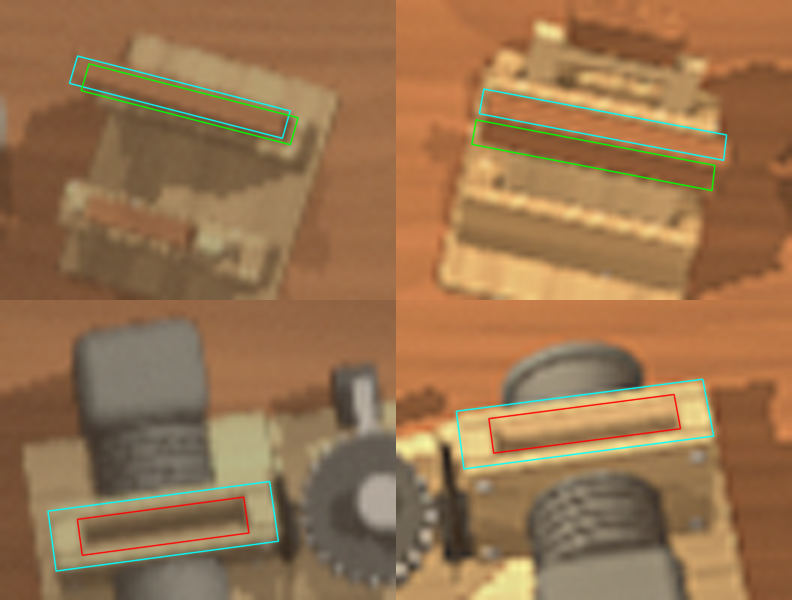

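Both fits look right to within about 2 mm: the solid blade is in the far slot and the gate is at yaw 0.154. Next I'll check the handle prediction and work out the first move.

```bash
cat > d.py <<'E'
import sys
from h import *
from scipy.spatial.transform import Rotation as R
def delta(x,y,z,a):
    """tool-frame shift/turn to TCP x,y,z, pointing down, closing line at angle a"""
    o=probe_bus.get_obs();T=R.from_quat(o["tool_rot"])
    W=R.from_matrix(np.array([[-np.sin(a),np.cos(a),0],[np.cos(a),np.sin(a),0],[0,0,-1]]).T.T)
    W=R.from_matrix(np.column_stack([[-np.sin(a),np.cos(a),0],[np.cos(a),np.sin(a),0],[0,0,-1]]))
    c=[]
    for s in(0,np.pi):
        r=(T.inv()*W*R.from_euler("z",s)).as_rotvec();c.append(r)
    r=min(c,key=np.linalg.norm)
    print("rot",r.round(4),"shift",T.inv().apply(np.array([x,y,z])-o["eef_pos"]).round(4),"at",o["eef_pos"].round(4),"F",o["ft_force"].round(1),"t",o["clock"])
if __name__=="__main__":delta(*map(float,sys.argv[1:]))
E
python3 d.py .530 .310 .22 -.234
python3 - <<'E'
from h import *
g=np.load("fit.npz")["g"]
p=place(g,[0,-.13,.067])[0];a=g[2]-3*np.pi/4
h=p+.1*np.array([np.cos(a),np.sin(a),0]);h2=h+[0,0,.05]
print(p,a,h)
for n in C:print(n,proj(n,[p,h,h2]).round(1).tolist())
E
```

```text
rot [-1.800e-03 -8.000e-04 -9.129e-01] shift [ 0.6106 -0.564   0.0115] at [ 0.2054 -0.4553  0.2305] F [ 0.4 -0.1 -0.2] t 0.1
[ 0.60003772 -0.16529145  0.067     ] -2.2023384182539743 [ 0.54099871 -0.24600325  0.067     ]
top [[373.1, 176.1], [396.1, 193.1], [398.3, 191.1]]
scene [[279.9, 221.9], [255.9, 205.9], [253.5, 197.2]]
```

Units first: shifts go in shares of 0.8 m and turns go in shares of pi rad. So 0.61 m is 0.7625, -0.564 m is -0.705, -0.913 rad is -0.2906.

Emit:
send_path([
  [0,0,-0.0637,0.05,-0.05,-0.0375,0.05],
  [0,0,-0.1592,0.25,-0.225,-0.0375,0.05],
  [0,0,-0.2906,0.7625,-0.705,0,0.05],
  [0,0,-0.2906,0.7625,-0.705,0,0.05],
  [0,0,-0.2906,0.7625,-0.705,0,0.05],
  [0,0,-0.2906,0.7625,-0.705,0,0.05],
  [0,0,-0.2906,0.7625,-0.705,0,0.05],
  [0,0,-0.2906,0.7625,-0.705,0,0.05],
  [0,0,-0.2906,0.7625,-0.705,0,0.05],
  [0,0,-0.2906,0.7625,-0.705,0,0.05],
])

```text
clock: 1.35
eef_pos: [0.4465, 0.1147, 0.2398]
tool_rot: [0.785, 0.62, -0.0, 0.0]
ft_force: [1.4, -0.8, -0.2]
grip_width: 0.0503
grasp_force: 0.0
```

```bash
python3 d.py .530 .310 .18 -.234
```

```text
rot [0.     0.0004 0.0005] shift [0.2094 0.036  0.0597] at [0.4465 0.1147 0.2398] F [ 1.4 -0.8 -0.2] t 1.35
```

Converted, 0.2094 m is 0.2618, 0.18 m is 0.225.

Emit:
send_path([
  [0,0,0,0.075,0.0125,0.0213,0.05],
  [0,0,0,0.15,0.0263,0.0425,0.05],
  [0,0,0,0.225,0.0388,0.0625,0.05],
  [0,0,0,0.2618,0.045,0.075,0.05],
  [0,0,0,0.2618,0.045,0.075,0.05],
  [0,0,0,0.2618,0.045,0.075,0.05],
])

```text
clock: 2.1
eef_pos: [0.5293, 0.3074, 0.1796]
tool_rot: [0.785, 0.62, -0.001, 0.0]
ft_force: [0.7, -0.3, -0.1]
grip_width: 0.0499
grasp_force: 0.0
```

```bash
python3 d.py .530 .310 .107 -.234; python3 - <<'E'
from h import *
b=np.load("fit.npz")["b"]
o=[]
for n,off in(("top",(204,165)),("scene",(400,162))):
    im=np.ascontiguousarray(eyes.camera(n)[:,:,::-1]);cv2.imwrite(f"pics/{n}1.png",im)
    c=cv2.resize(im[off[1]:off[1]+60,off[0]:off[0]+66],(396,360),interpolation=cv2.INTER_CUBIC)
    draw(c,n,b,rect(.008,.062,.128),np.array(off),6,(255,255,0));o.append(c)
cv2.imwrite("pics/ov1.png",np.hstack(o))
E
```

```text
rot [-0.001   0.0014 -0.    ] shift [0.0028 0.0001 0.0726] at [0.5293 0.3074 0.1796] F [ 0.7 -0.3 -0.1] t 2.1
```

View pics/ov1.png

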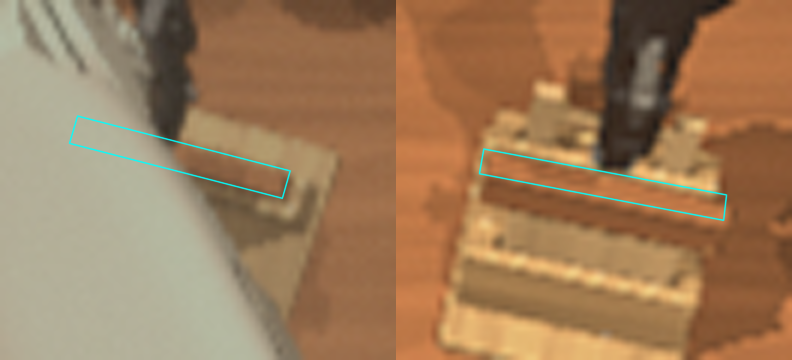

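The scene view shows a finger at (620,150) straddling the bar, with the overlay on the bar (480–727, 150–220). I'll descend and grip.

Converted, 0.0726 m is 0.0908, 0.07 m is 0.0875.

Emit:
send_path([
  [0,0,0,0.0025,0,0.0375,0.05],
  [0,0,0,0.0025,0,0.0688,0.05],
  [0,0,0,0.0025,0,0.0875,0.05],
  [0,0,0,0.0025,0,0.0908,0.05],
  [0,0,0,0.0025,0,0.0908,0.0],
  [0,0,0,0.0025,0,0.0908,0.0],
  [0,0,0,0.0025,0,0.0908,0.0],
  [0,0,0,0.0025,0,0.0908,0.0],
  [0,0,0,0.0025,0,0.0908,0.0],
])

```text
clock: 3.32
eef_pos: [0.5315, 0.3103, 0.1091]
tool_rot: [0.785, 0.62, 0.002, 0.001]
ft_force: [1.1, 0.2, 5.9]
grip_width: 0.0149
grasp_force: 60.0
```

```bash
python3 d.py .530 .310 .25 -.234
```

```text
rot [ 0.0028 -0.0019 -0.0003] shift [-0.0003 -0.001  -0.1409] at [0.5315 0.3103 0.1091] F [1.1 0.2 5.9] t 3.325
```

Converted, -0.145 m is -0.1813, -0.13 m is -0.1625.

Emit:
send_path([
  [0,0,0,0,0,-0.025,0],
  [0,0,0,0,0,-0.0625,0],
  [0,0,0,0,0,-0.1125,0],
  [0,0,0,0,0,-0.1625,0],
  [0,0,0,0,0,-0.1813,0],
  [0,0,0,0,0,-0.1813,0],
])

```text
clock: 4.08
eef_pos: [0.5304, 0.3101, 0.2525]
tool_rot: [0.785, 0.62, 0.0, -0.0]
ft_force: [-0.2, 0.4, -1.4]
grip_width: 0.0147
grasp_force: 59.1
```

```bash
python3 d.py .580 -.037 .25 .154
```

```text
rot [ 0.0005 -0.0005 -0.3878] shift [-0.3262  0.1287  0.0024] at [0.5304 0.3101 0.2525] F [-0.2  0.4 -1.4] t 4.075
```

Force -1.4 N matches the 0.12 kg blade, so it is held. Carrying it over the gate.

Converted, -0.3262 m is -0.4078, -0.316 m is -0.395, -0.388 rad is -0.1235.

Emit:
send_path([
  [0,0,-0.0127,-0.0375,0.015,0,0],
  [0,0,-0.0318,-0.1,0.04,0,0],
  [0,0,-0.0509,-0.1625,0.0638,0,0],
  [0,0,-0.07,-0.225,0.0888,0,0],
  [0,0,-0.0891,-0.2875,0.1138,0,0],
  [0,0,-0.1082,-0.35,0.1375,0,0],
  [0,0,-0.1235,-0.395,0.1563,0,0],
  [0,0,-0.1235,-0.4078,0.1609,0.003,0],
  [0,0,-0.1235,-0.4078,0.1609,0.003,0],
  [0,0,-0.1235,-0.4078,0.1609,0.003,0],
])

```text
clock: 5.32
eef_pos: [0.5794, -0.0359, 0.2493]
tool_rot: [0.65, 0.76, -0.0, -0.001]
ft_force: [0.6, -0.6, -2.0]
grip_width: 0.0145
grasp_force: 59.0
```

```bash
python3 d.py .580 -.037 .25 .154
python3 - <<'E'
from h import *
o=probe_bus.get_obs();e=o["eef_pos"]
im=np.ascontiguousarray(eyes.camera("scene")[:,:,::-1]);cv2.imwrite("pics/scene2.png",im)
off=np.array((280,130));c=cv2.resize(im[130:230,280:380],(600,600),interpolation=cv2.INTER_CUBIC)
g=np.load("fit.npz")["g"]
q=[e[0],e[1],.154];zt=e[2]+.019
draw(c,"scene",q,rect(.008,.062,zt),off,6,(255,255,0))
zb=zt-.118
draw(c,"scene",q,np.array([[.004,.045,zb],[.004,-.045,zb],[.004,-.045,zb+.09],[.004,.045,zb+.09]]),off,6,(0,255,0))
draw(c,"scene",g,rect(.0105,.048,.104),off,6,(0,0,255))
cv2.imwrite("pics/ov2.png",c)
E
```

```text
rot [-0.0016 -0.001   0.0014] shift [-0.0012  0.0004 -0.0007] at [ 0.5794 -0.0359  0.2493] F [ 0.6 -0.6 -2. ] t 5.325
```

View pics/ov2.png

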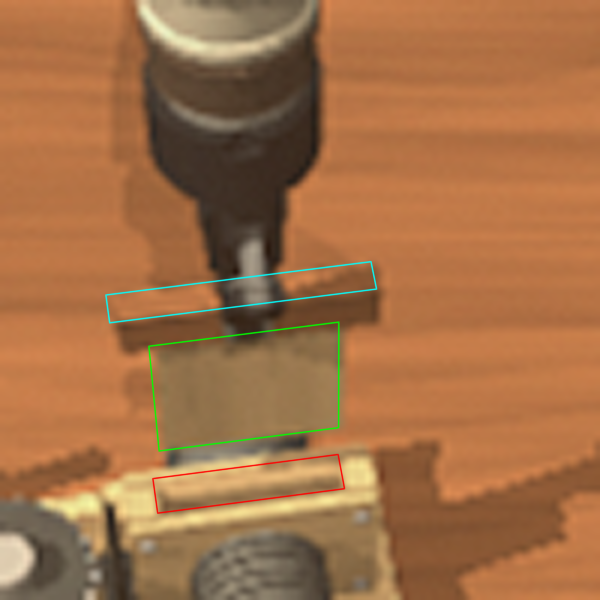

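The picture shows the sheet matching its predicted outline (149–340, 322–450), hanging above the slot (153–344, 455–513). The bar looks shifted about +1 mm. I'll check the sheet edges along y to sub-pixel level.

```bash
python3 - <<'E'
from h import *
e=probe_bus.get_obs()["eef_pos"];q=[e[0],e[1],.154]
im=cv2.imread("pics/scene2.png").astype(np.float32)
ys=np.arange(-.058,.0581,.002)
zt=e[2]+.019
P=np.array([cv2.remap(im,*[proj("scene",place(q,np.c_[0*ys+.004,ys,0*ys+zt-.118+h])).astype(np.float32)[:,i] for i in(0,1)],cv2.INTER_LINEAR)[:,0] for h in np.linspace(.025,.065,9)]).mean(0)
for y,p in zip(ys,P):
    if abs(abs(y)-.046)<.012:print(round(y*1e3),p.round().astype(int))
g=np.load("fit.npz")["g"]
im=cv2.imread("pics/scene0.png").astype(np.float32)
P=np.array([cv2.remap(im,*[proj("scene",place(g,np.c_[0*ys+x,ys,0*ys+.104])).astype(np.float32)[:,i] for i in(0,1)],cv2.INTER_LINEAR)[:,0] for x in(-.006,-.003,0,.003,.006)]).mean(0)
print("slot")
for y,p in zip(ys,P):
    if abs(abs(y)-.046)<.012:print(round(y*1e3),p.round().astype(int))
E
```

```text
-56 [ 67 112 177]
-54 [ 67 111 176]
-52 [ 68 112 178]
-50 [ 68 112 178]
-48 [ 67 111 178]
-46 [ 66 112 177]
-44 [ 69 113 170]
-42 [ 73 116 159]
-40 [ 77 117 149]
-38 [ 77 116 147]
-36 [ 76 115 147]
34 [ 80 120 153]
36 [ 81 122 155]
38 [ 81 122 156]
40 [ 81 122 156]
42 [ 81 122 154]
44 [ 80 120 149]
46 [ 78 119 156]
48 [ 75 119 173]
50 [ 72 120 188]
52 [ 72 120 193]
54 [ 72 120 191]
56 [ 71 120 190]
slot
-56 [133 202 229]
-54 [134 203 230]
-52 [133 202 229]
-50 [127 193 224]
-48 [112 170 203]
-46 [ 95 145 179]
-44 [ 89 135 172]
-42 [ 92 140 179]
-40 [ 99 150 191]
-38 [101 152 193]
-36 [100 151 193]
34 [ 99 150 192]
36 [ 99 151 192]
38 [101 153 195]
40 [102 154 196]
42 [101 153 195]
44 [101 153 195]
46 [104 157 199]
48 [114 174 212]
50 [126 192 224]
52 [134 204 231]
54 [136 207 232]
56 [135 205 231]
```

```bash
python3 d.py .5805 -.0392 .205 .154
```

```text
rot [-0.0009 -0.0006  0.0019] shift [-0.0036  0.0004  0.0446] at [ 0.5796 -0.0358  0.2496] F [-0.3  0.4 -0.7] t 5.375
```

Converted, 0.065 m is 0.0813, 0.061 m is 0.0763.

Emit:
send_path([
  [0,0,0,-0.0045,0.0005,0.0125,0],
  [0,0,0,-0.0045,0.0005,0.0313,0],
  [0,0,0,-0.0045,0.0005,0.045,0],
  [0,0,0,-0.0045,0.0005,0.0538,0],
  [0,0,0,-0.0045,0.0005,0.0613,0],
  [0,0,0,-0.0045,0.0005,0.0688,0],
  [0,0,0,-0.0045,0.0005,0.0763,0],
  [0,0,0,-0.0045,0.0005,0.0813,0],
  [0,0,0,-0.0045,0.0005,0.0813,0],
])

```text
clock: 6.5
eef_pos: [0.5814, -0.0407, 0.185]
tool_rot: [0.651, 0.759, 0.0, 0.0]
ft_force: [3.2, 0.2, -2.1]
grip_width: 0.0144
grasp_force: 58.8
```

```bash
python3 d.py .5805 -.0392 .115 .154
```

```text
rot [0.001  0.0002 0.0002] shift [ 0.0017 -0.0007  0.07  ] at [ 0.5814 -0.0407  0.185 ] F [ 3.2  0.2 -2.1] t 6.5
```

It is inside the slot with small forces. Continuing down.

Converted, 0.066 m is 0.0825, 0.001 m is 0.0013.

Emit:
send_path([
  [0,0,0,0,0.0006,0.0125,0],
  [0,0,0,0,0.0013,0.0275,0],
  [0,0,0,0,0.0013,0.0425,0],
  [0,0,0,0,0.0013,0.0575,0],
  [0,0,0,0,0.0013,0.07,0],
  [0,0,0,0,0.0013,0.0775,0],
  [0,0,0,0,0.0013,0.0825,0],
  [0,0,0,0,0.0013,0.0825,0],
])

```text
clock: 7.5
eef_pos: [0.5821, -0.0407, 0.1189]
tool_rot: [0.651, 0.759, 0.0, 0.0]
ft_force: [5.3, 0.3, -3.6]
grip_width: 0.015
grasp_force: 58.7
```

```bash
python3 d.py .5805 -.0392 .115 .154
```

```text
rot [0.0004 0.0002 0.    ] shift [ 0.0017 -0.0013  0.0039] at [ 0.5821 -0.0407  0.1189] F [ 5.3  0.3 -3.6] t 7.5
```

Converted, 0.006 m is 0.0075, 0.005 m is 0.0063.

Emit:
send_path([
  [0,0,0,0,0,0.0025,0],
  [0,0,0,0,0,0.005,0],
  [0,0,0,0,0,0.0063,0],
  [0,0,0,0,0,0.0075,0],
  [0,0,0,0,0,0.0075,0],
])

```text
clock: 8.12
eef_pos: [0.5821, -0.0406, 0.1133]
tool_rot: [0.651, 0.759, 0.0, 0.0]
ft_force: [4.3, 1.1, 0.6]
grip_width: 0.0146
grasp_force: 59.3
```

Converted, 0.002 m is 0.0025, 0.001 m is 0.0013.

Emit:
send_path([
  [0,0,0,0,0,0.0013,0],
  [0,0,0,0,0,0.0025,0],
  [0,0,0,0,0,0.0025,0],
])

```text
clock: 8.5
eef_pos: [0.5822, -0.0407, 0.113]
tool_rot: [0.651, 0.759, 0.001, 0.001]
ft_force: [2.2, -0.1, 9.6]
grip_width: 0.0145
grasp_force: 60.3
```

It is seated: contact at z=0.113 as predicted, 9.6 N. Releasing and going up.

Converted, -0.1 m is -0.125, -0.06 m is -0.075.

Emit:
send_path([
  [0,0,0,0,0,-0.0013,0.05],
  [0,0,0,0,0,-0.0013,0.05],
  [0,0,0,0,0,-0.0013,0.05],
  [0,0,0,0,0,-0.0038,0.05],
  [0,0,0,0,0,-0.025,0.05],
  [0,0,0,0,0,-0.075,0.05],
  [0,0,0,0,0,-0.125,0.05],
  [0,0,0,0,0,-0.125,0.05],
])

```text
clock: 9.5
eef_pos: [0.5841, -0.0408, 0.2153]
tool_rot: [0.651, 0.759, 0.002, 0.003]
ft_force: [0.6, -0.2, 0.1]
grip_width: 0.0504
grasp_force: 0.0
```

```bash
python3 - <<'E'
from h import *
g=np.load("fit.npz")["g"]
im=np.ascontiguousarray(eyes.camera("scene")[:,:,::-1]);cv2.imwrite("pics/scene3.png",im)
off=np.array((240,150));c=cv2.resize(im[150:250,240:370],(780,600),interpolation=cv2.INTER_CUBIC)
draw(c,"scene",g,rect(.008,.062,.132),off,6,(255,255,0))
cv2.imwrite("pics/ov3.png",c)
E
python3 d.py .541 -.246 .18 -.631
```

```text
rot [ 3.80e-03 -6.00e-04  7.85e-01] shift [-0.1964 -0.0729  0.0328] at [ 0.5828 -0.0407  0.2129] F [0.4 0.  0.2] t 9.55
```

View pics/ov3.png

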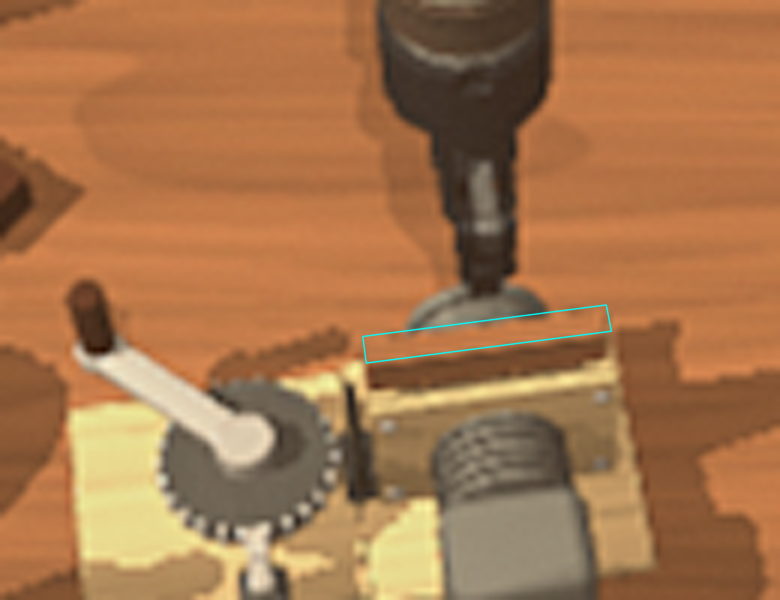

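The picture shows the bar on its predicted home outline (363–610, 305–363) with the gripper clear. The lever is at rest, with the handle running from foot (98,345) to top (88,290). Moving over the handle.

Converted, -0.196 m is -0.245, -0.175 m is -0.2188, 0.785 rad is 0.2499.

Emit:
send_path([
  [0,0,0.0318,-0.0375,-0.0125,0,0.06],
  [0,0,0.0796,-0.1,-0.0375,0,0.06],
  [0,0,0.1337,-0.1625,-0.06,0,0.06],
  [0,0,0.191,-0.2188,-0.0813,0.0125,0.06],
  [0,0,0.2499,-0.245,-0.0913,0.0313,0.06],
  [0,0,0.2499,-0.245,-0.0913,0.0413,0.06],
  [0,0,0.2499,-0.245,-0.0913,0.0413,0.06],
  [0,0,0.2499,-0.245,-0.0913,0.0413,0.06],
])

```text
clock: 10.55
eef_pos: [0.5402, -0.2442, 0.1783]
tool_rot: [0.891, 0.454, 0.0, -0.0]
ft_force: [0.3, -0.5, 0.4]
grip_width: 0.0601
grasp_force: 0.0
```

```bash
python3 d.py .542 -.245 .083 -.631
```

```text
rot [-0.0001 -0.0002  0.0031] shift [0.0004 0.0019 0.0953] at [ 0.5402 -0.2442  0.1783] F [ 0.3 -0.5  0.4] t 10.55
```

Converted, 0.0953 m is 0.1191, 0.085 m is 0.1063.

Emit:
send_path([
  [0,0,0,0,0.0025,0.0375,0.06],
  [0,0,0,0,0.0025,0.075,0.06],
  [0,0,0,0,0.0025,0.1063,0.06],
  [0,0,0,0,0.0025,0.1191,0.06],
  [0,0,0,0,0.0025,0.1191,0.06],
])

```text
clock: 11.18
eef_pos: [0.5415, -0.246, 0.0829]
tool_rot: [0.891, 0.453, -0.0, -0.0]
ft_force: [0.4, 0.3, -0.4]
grip_width: 0.0604
grasp_force: 0.0
```

Emit:
send_path([
  [0,0,0,0,0,0,0],
  [0,0,0,0,0,0,0],
  [0,0,0,0,0,0,0],
  [0,0,0,0,0,0,0],
  [0,0,0,0,0,0,0],
])

```text
clock: 11.8
eef_pos: [0.5438, -0.2481, 0.0846]
tool_rot: [0.892, 0.453, 0.002, 0.003]
ft_force: [4.6, -1.9, 0.2]
grip_width: 0.0184
grasp_force: 58.6
```

```bash
python3 d.py .541 -.246 .083 -.631
```

```text
rot [ 0.0063 -0.0009 -0.0002] shift [ 0.0001 -0.0036  0.0016] at [ 0.5438 -0.2481  0.0846] F [ 4.6 -1.9  0.2] t 11.8
```

The handle is held, with the lever at its stop. I'll take the first click along the arc (x radially inward, y tangential).

Converted, 0.0277 m is 0.0346, 0.0031 m is 0.0039, -0.25 rad is -0.0796.

```bash
cat > a.py <<'E'
from h import *
o=probe_bus.get_obs();e=o["eef_pos"];F=o["ft_force"]
for p in((.6000,-.1653),(.603,-.168),(.5985,-.1625)):
    v=e[:2]-p;v0=np.array([.5438,-.2481])-p
    print("r",np.hypot(*v).round(4),"phi",(np.arctan2(v[1],v[0])-np.arctan2(v0[1],v0[0])).round(3))
v=e[:2]-[.6,-.1653];v/=np.hypot(*v);print("e",e.round(4),"Frad",(F[:2]@v).round(1),"Ftan",(F[1]*v[0]-F[0]*v[1]).round(1),"Fz",F[2].round(1),"grip",o["grasp_force"],o["grip_width"],o["joint_pos"].round(2))
E
```

Emit:
send_path([
  [0,0,-0.0191,0.0003,0.0113,0,0],
  [0,0,-0.0382,0.0009,0.0188,0,0],
  [0,0,-0.0573,0.002,0.0261,0,0],
  [0,0,-0.0796,0.0039,0.0346,0,0],
  [0,0,-0.0796,0.0039,0.0346,0,0],
])

```text
clock: 12.42
eef_pos: [0.5656, -0.2602, 0.0844]
tool_rot: [0.828, 0.561, 0.0, -0.0]
ft_force: [-2.1, 2.4, 6.3]
grip_width: 0.0186
grasp_force: 59.4
```

```bash
python3 a.py
```

```text
r 0.1009 phi 0.248
r 0.0995 phi 0.251
r 0.1031 phi 0.243
e [ 0.5656 -0.2602  0.0844] Frad -1.5 Ftan -2.8 Fz 6.3 grip 59.40738022327423 0.018597945668328574 [-0.43  0.57  0.12  1.11  0.    1.52]
```

First click is in (φ≈0.25). Second click:

Converted, 0.0247 m is 0.0309, 0.0179 m is 0.0224, -0.25 rad is -0.0796.

Emit:
send_path([
  [0,0,-0.0191,0.0003,0.0075,0,0],
  [0,0,-0.0382,0.0009,0.015,0,0],
  [0,0,-0.0573,0.002,0.0224,0,0],
  [0,0,-0.0796,0.0039,0.0309,0,0],
  [0,0,-0.0796,0.0039,0.0309,0,0],
])

```text
clock: 13.05
eef_pos: [0.5898, -0.2666, 0.0844]
tool_rot: [0.752, 0.659, 0.0, 0.0]
ft_force: [-2.3, 1.4, 5.3]
grip_width: 0.0183
grasp_force: 59.3
```

```bash
python3 a.py
```

```text
r 0.1018 phi 0.496
r 0.0994 phi 0.503
r 0.1044 phi 0.485
e [ 0.5898 -0.2666  0.0844] Frad -1.2 Ftan -2.4 Fz 5.3 grip 59.31180953979492 0.018324400628753987 [-0.42  0.62  0.2   1.15  0.    1.28]
```

Converted, 0.0247 m is 0.0309, 0.0179 m is 0.0224, -0.25 rad is -0.0796.

Emit:
send_path([
  [0,0,-0.0191,0.0003,0.0075,0,0],
  [0,0,-0.0382,0.0009,0.015,0,0],
  [0,0,-0.0573,0.002,0.0224,0,0],
  [0,0,-0.0796,0.0039,0.0309,0,0],
  [0,0,-0.0796,0.0039,0.0309,0,0],
  [0,0,-0.0796,0.0039,0.0309,0,0],
  [0,0,-0.0796,0.0039,0.0309,0,0],
])

```text
clock: 13.92
eef_pos: [0.6145, -0.2669, 0.0845]
tool_rot: [0.664, 0.747, 0.0, 0.0]
ft_force: [-1.8, 0.6, 5.0]
grip_width: 0.0183
grasp_force: 59.2
```

```bash
python3 a.py
python3 - <<'E'
from h import *
im=np.ascontiguousarray(eyes.camera("scene")[:,:,::-1])
cv2.imwrite("pics/end.png",cv2.resize(im[150:250,240:370],(780,600),interpolation=cv2.INTER_CUBIC))
E
```

```text
r 0.1027 phi 0.738
r 0.0996 phi 0.752
r 0.1056 phi 0.721
e [ 0.6145 -0.2669  0.0845] Frad -0.9 Ftan -1.7 Fz 5.0 grip 59.221689105033875 0.01831184552799838 [-0.41  0.66  0.28  1.18  0.    1.04]
```

View pics/end.png

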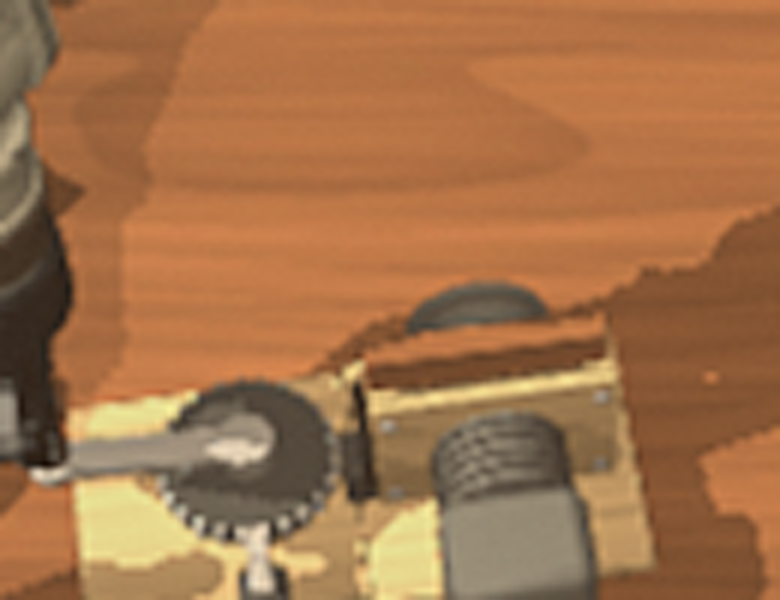

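The picture shows the lever turned along with the gripper, its foot at (45,468) and pivot at (240,437), φ≈0.75. The blade bar is still seated at (365–610, 315–390).

```bash
python3 -c "
from workcell import bot, eyes, probe_bus, ticket
print(ticket.job_done())"
```

```text
the job is handed in; nothing more can be done
None
```

The solid blade is home in the gate with its bar on the housing and let go, and the lever is held at about 0.75 rad, past its third click; the job is handed in, with no verdict printed.

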